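Feel for the suction unit's mains switch and open its vacuum regulator

TASK

The pilot lamp on the ear-suction unit is dead, so reach in under its front lip and feel the switches: make sure the narrow mains toggle is on (down), flipping it only if it is off, and leave the wide pedal paddle next to it as it is. Only then turn the vacuum regulator clockwise to its stop; its knob spins idle unless it is held pressed against the sloping panel. Do not disturb the things lying about the table.

Things in the scene. Friction and masses are not known exactly. Their poses are not given: they have to be found in the camera images.
- unit: Off-white suction unit, fixed: 320 mm wide, 380 deep, 254 high (293 with handle). Origin on the table under the middle of its upright switch face; x points into the unit, y to its left, z up. A lip overhangs the switch face by 40 mm: underside 165 above the table, front edge 15 thick. Cheeks at y = -148 and +148 close the bay's sides. From the lip's edge the panel rises backwards at 28 deg.
- switch_bay (a point): Middle of the switch face, 68 mm above the table, axes as the unit's. From lip to table the bay is free and open to the front. Two black levers stand out of the face side by side: the mains toggle, 18 mm wide, and the pedal paddle, 60 mm wide. Either may be on the left or right, up or down: only feeling tells. Sideways from here the nearest lever flank is 35 mm (paddle) or 56 mm (toggle) off.
- left_pivot (a point): Pivot (level, along the unit's y) of the lever on the bay's left (+y), axes as the unit's; the lever's middle is here. Each lever is 44 mm long from its pivot, 11 thick, comes out of a plate 6 thick and points to the unit's -x, 23 deg up when off, 23 deg down when on. The top of its free end is then about 22 mm above (off) or 12 mm below (on) the pivot. It cannot move sideways.
- right_pivot (a point): Pivot of the lever on the bay's right (-y), 130 mm from the other; otherwise as left_pivot. A lever snaps over centre: at its free end it takes about 6 N to start it down (or up), less and less towards level, and then it springs to the other stop by itself. A lighter touch does not move it.
- regulator (a point): Where the regulator's axis meets the panel; axes as the unit's. The axis runs outwards along (-0.469, 0, 0.883) in them. Round fluted black knob, 60 mm across, its side from 17 to 51 mm off the panel. Pushed 6 mm towards the panel (6.4 N) it meets a friction clutch; held down with 12 to 20 N it turns the valve, with less it spins idle or slips. It also slips once the valve is at its stop.
- valve (a joint): Angle of the regulator's valve, rad: grows clockwise as seen by someone facing the panel, 0 shut, 2.4 fully open at the stop. It starts between 0.2 and 1.2. Only the pressed knob turns it (friction 0.06 N m).
- pointer (a point): Tip of the valve's pointer, a small black rib on the flat aluminium dial under the knob, 40 mm from the axis and 4 off the panel; it turns with the valve. At valve 0 it points straight up the slope.
- otoscope: Black and steel otoscope, 190 mm long, 30 high, lying in front of the unit along its own x; origin under its middle. Leave it alone.
- spectacles: Black-framed spectacles, 135 by 130 mm, 45 high, on the clipboard at the left. Leave alone.
- case: Blue spectacle case, 165 by 65 mm, 42 high, near the robot. Leave alone.
- tray: Steel tray with specula, 130 by 220 mm, 42 high, to the right of the unit. Leave alone.
- fork: Aluminium tuning fork, 170 mm long, 12 high, at the right. Leave alone.
- wipes: White and blue box of wipes, 230 by 120 mm, 85 high, to the left of the unit. Leave alone.

How it is judged:
By the outcome, as a careful person would: the job done as asked, in the order asked, and still so for the second after the job is handed in, with the robot touching nothing.
It also fails if it takes over 72 s, if anything falls off the work surface, if the arm or the gripper's body presses on something with over 40 N, if the wrist force passes 120 N, or if a joint passes its speed limit or range.

ROBOT

A 6-joint arm with a two-finger parallel gripper is mounted at the origin on the work surface. World frame = base frame: x ahead of the robot, y to its left, z up, the work surface at z = 0. Lengths are in m, angles in rad, forces in N, time in s.
With the tool pointing down it reaches from about 0.3 to 0.875 m from the base axis. Payload 6.4 kg.
Tool frame: the origin (TCP) lies at the very end of the fingers, on their centre line; the grasp point (between the pads) lies 19 mm behind it (manip.grip_depth is the distance from the TCP to the grasp point, in m); z points along the fingers, y is the direction in which the jaws open and shut (so a half turn about z gives the same grasp; the last joint's range is limited). The gripper opens to 85 mm and grips with 20 to 120 N. Pads are 22 mm wide; open, the fingers measure 114 mm over their backs; the gripper's body (76 mm by 85 mm) begins 54 mm behind the grasp point. The pads swing forward as they close: fully open they stand 13 mm farther back than shut.
Start: joints at [-1.494, 0.181, 1.607, -0, 1.354, -0.206], TCP at [0.16, -0.552, 0.231] pointing down, gripper open.
Joint ranges: [-2.99, 2.99], [-0.89, 2.07], [0.3, 2.58], [-1.14, 4.28], [0, 2.63], [-3.12, 3.12]. Speed limits (rad/s): [2.57, 2.57, 3.01, 3.14, 3.14, 3.14].

INTERFACE

Orientations are given as a unit quaternion [x, y, z, w].
In Python, from plant import manip gives the robot as it stands. The module is installed in compiled form; this text tells all that it offers.
- The arm moves only by the shell command python3 -m pendant 'ROWS' [FORCE]. ROWS is text: rows parted by semicolons, each of 7 numbers parted by spaces: the shift along the tool's x, y, z in mm, then the turn, a rotation vector about the tool's x, y, z in degrees, then the closure, from -1 (fully open) to 1 (shut), so that 0 is half open. In form: x y z rx ry rz claw; .... A call has 1 to 12 rows; each row is the pose to reach, as a shift and turn from the pose measured when the call began, along the tool's axes at that moment; what a row does not reach only later rows make up. A row lasts 1/12 s, in which the tool goes at most 41.7 mm and 7.16 degrees, less where a joint would pass 70% of its speed; a pose out of reach is approached as far as the arm can. A call with a gripper value outside its range is refused whole. The fingers move at their own pace and stop on an object; FORCE is the grip in N (left out, the last holds). Time passes only in rows, so rows that repeat a pose let the fingers close. It gives the time, the measured TCP pose, the force and the opening at its end, in the units of the state.
- manip.observe(): the state, without advancing time (a new reading comes with each control period).
- manip.get_image(name): name is "scene" or "top"; returns a dict with "image" (400x640x3 uint8, red, green, blue), "camera_matrix" (3x3 intrinsics, pixels), "D" ([k1, k2, p1, p2, k3] as OpenCV has them; the pictures are not rectified), "R" (3x3) and "t" (3): a world point X has camera coordinates R X + t. Camera axes: x right, y down, z forward; pixel columns grow to the right and rows downward; lengths in m; the calibration is good to about 2 mm. A picture is of the moment at which its call begins. There is no depth.
- manip.hand_in(): hands the job in, once; it reports no verdict.
The state is a dict: "time_s": time; "joint_pos": joint angles; "joint_velocities": joint speeds; "joint_efforts": joint torques, N m; "position": TCP position; "tcp_rot": TCP orientation; "force": force on the tool from outside, world axes, zero at the start; "moment": the same for the moment, N m; "opening": finger opening in m.
Only numpy, scipy, OpenCV 4.12 (cv2) and the standard library are available. Lean on these libraries where they do the work, as an engineer would, in place of code of your own. Each camera call takes 0.05 s, during which the arm holds its last target.

## Working session

There is one attempt and no reset: what is moved stays moved. The work goes in short steps, Python scripts to look and compute and a shell command to move; the robot and the scene stay as the last step left them, time stands still between calls to the robot, and variables do not carry over. Pictures are saved under pics/ and viewed, and the job is handed in when it is done.

```bash
mkdir -p pics; ls; python3 - <<'E'
from plant import manip
import cv2,numpy as np
s=manip.observe(); print(s)
for n in("scene","top"):
    d=manip.get_image(n); cv2.imwrite(f"pics/{n}0.png",d["image"][:,:,::-1]); np.savez(f"pics/{n}0.npz",**d)
    print(n,d["camera_matrix"],d["D"],d["R"],d["t"], -d["R"].T@d["t"])
E
```

```text
pics
{'time_s': 0.0, 'joint_pos': array([-1.49428051e+00,  1.81538073e-01,  1.60802945e+00,  3.34085262e-05,
        1.35381094e+00, -2.06265697e-01]), 'joint_velocities': array([ 2.15902859e-04, -8.03355920e-05, -3.01489801e-04,  4.74636093e-04,
       -1.37595669e-04, -1.72692190e-04]), 'joint_efforts': array([ 1.11530717e-03, -4.44869971e+01, -3.51333153e+01, -1.82551657e-04,
        9.06448171e-03, -7.70507796e-06]), 'position': array([ 0.16044284, -0.55157442,  0.23037547]), 'tcp_rot': array([ 9.90021082e-01,  1.40916497e-01,  7.41616818e-05, -8.89971041e-04]), 'force': array([ 0.47216513, -0.41717874, -0.08982149]), 'moment': array([ 0.01889947,  0.01334834, -0.00121818]), 'opening': 0.08498580756062897}
scene [[423.23717454   0.         313.48668695]
 [  0.         423.23717454 196.05281379]
 [  0.           0.           1.        ]] [0.00950365 0.         0.         0.         0.        ] [[ 0.80336769  0.59547494  0.00315531]
 [ 0.55560763 -0.74765443 -0.36374856]
 [-0.21424407  0.29397695 -0.93149183]] [-0.39989078 -0.21984076  1.35650299] [ 0.73402726 -0.3250206   1.18486647]
top [[385.61567285   0.         319.13790721]
 [  0.         385.61567285 203.57603054]
 [  0.           0.           1.        ]] [-0.07723492  0.          0.          0.          0.        ] [[ 0.18210004 -0.98327214  0.00393284]
 [-0.96035736 -0.17871202 -0.2139527 ]
 [ 0.21107657  0.03518386 -0.97683611]] [-0.08895073  0.53310697  1.03744541] [ 0.30919071 -0.02869148  1.12782363]
```

View pics/scene0.png

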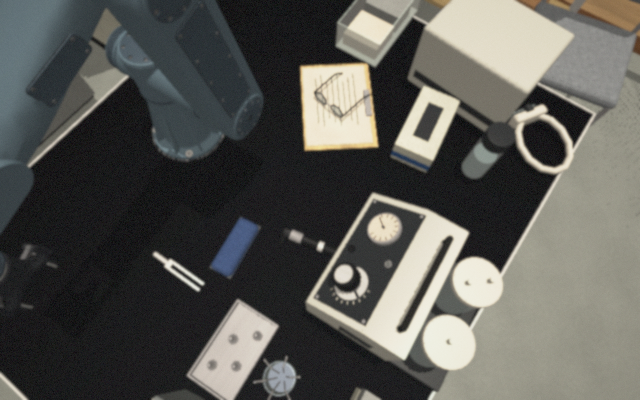

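View pics/top0.png

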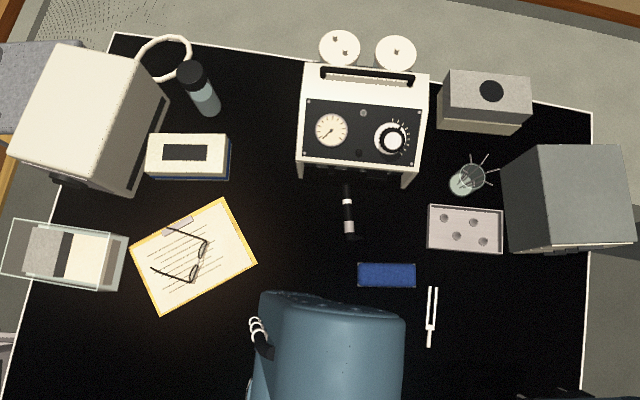

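```bash
python3 - <<'E'
import cv2
a=cv2.imread("pics/scene0.png")[180:370,290:480]; cv2.imwrite("pics/c1.png",cv2.resize(a,None,fx=3.1,fy=3.1,interpolation=cv2.INTER_CUBIC))
a=cv2.imread("pics/top0.png")[50:250,290:440]; cv2.imwrite("pics/c2.png",cv2.resize(a,None,fx=3,fy=3,interpolation=cv2.INTER_CUBIC))
E
```

```text
(no output)
```

View pics/c1.png

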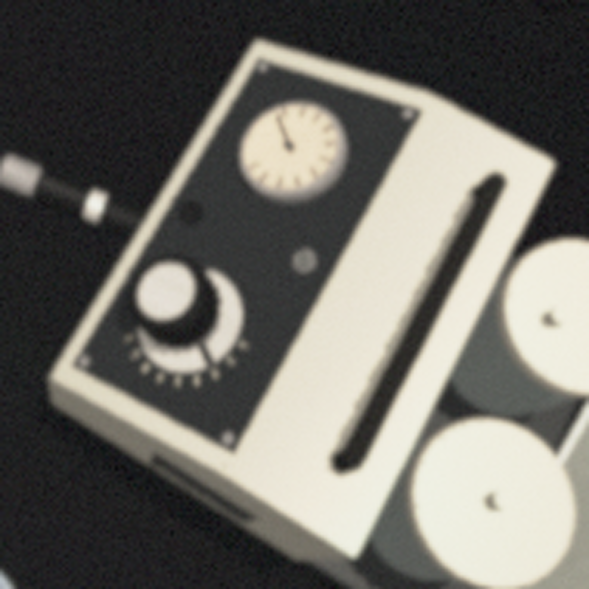

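View pics/c2.png

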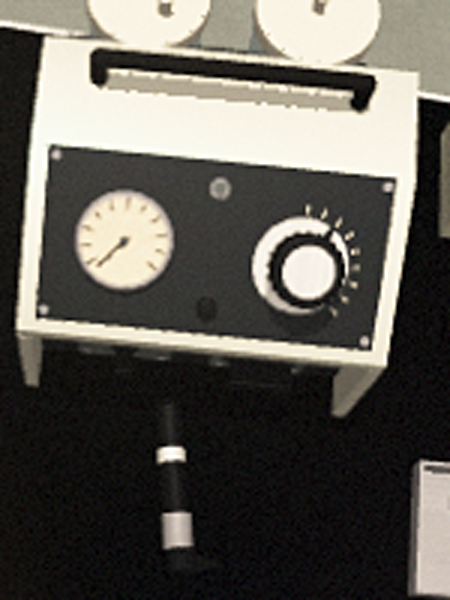

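```bash
cat > h.py <<'E'
import numpy as np,cv2
from scipy.optimize import least_squares
from scipy.spatial.transform import Rotation as R
C={n:dict(np.load(f"pics/{n}0.npz")) for n in("scene","top")}
def proj(n,X):
    d=C[n]; X=np.atleast_2d(X).astype(float)
    return cv2.projectPoints(X,cv2.Rodrigues(d["R"])[0],d["t"],d["camera_matrix"],d["D"])[0][:,0]
def U(p,P): # unit->world
    P=np.atleast_2d(P); c,s=np.cos(p[2]),np.sin(p[2])
    return P@np.array([[c,s,0],[-s,c,0],[0,0,1]])+[p[0],p[1],0]
ax=np.array([-.4695,0,.8829]); up=np.array([.8829,0,.4695])
def panel(s,y,h=0): return np.array([-.04,0,.18])+s*up+np.array([0,y,0])+h*ax
E
cat > fit.py <<'E'
from h import *
obs=[("top",(-.04,.16,.18),(295.7,159.3)),("top",(-.04,-.16,.18),(419,169)),("top",(.34,.16,.254),(304.3,62.3)),("top",(.34,-.16,.254),(429,74)),
("scene",(-.04,.16,.18),(372.6,192.9)),("scene",(-.04,-.16,.18),(306.1,301.9)),("scene",(.34,.16,.254),(469,232.3)),("scene",(.34,-.16,.254),(406.1,359.7))]
def res(p): 
    r=[proj(n,U(p,X))[0]-np.array(u) for n,X,u in obs]
    return np.ravel(r)
f=least_squares(res,[.6,-.05,0],loss="soft_l1"); print(f.x,f.cost); print(np.round(res(f.x).reshape(-1,2),1))
p=f.x
k=[("scene",(343.9,274.5)),("top",(392.7,139.3))]
g=least_squares(lambda q:np.ravel([proj(n,U(p,panel(q[0],q[1],.051)))[0]-np.array(u) for n,u in k]),[.08,-.08])
print("reg s,y",g.x,g.fun, "world",U(p,panel(*g.x)))
for v in np.arange(0,2.5,.2):
    print(round(v,1),*[np.round(proj(n,U(p,panel(g.x[0]+.04*np.cos(v),g.x[1]-.04*np.sin(v),.004)))[0],1) for n in C])
np.save("p.npy",np.r_[p,g.x])
E
python3 fit.py
```

```text
[ 0.54560929 -0.09195446  0.12666144] 255.13015830176013
[[ -0.7  51.1]
 [  3.2  48.5]
 [ -0.3  -3.1]
 [ -0.4  -7.4]
 [-48.5 -20.5]
 [-47.2 -22. ]
 [  1.9   1. ]
 [  6.7   5.4]]
reg s,y [ 0.2076844  -0.06905836] [-3.59293943 -7.65551057  5.75114007 -5.34209868] world [[ 0.69654905 -0.14234936  0.27750783]]
0.0 [364.  282.6] [396.6 114.9]
0.2 [362.  285.8] [400.  115.4]
0.4 [359.3 288.6] [403.1 116.6]
0.6 [356.3 290.9] [405.9 118.5]
0.8 [352.8 292.6] [408.3 120.9]
1.0 [349.3 293.6] [410.1 123.7]
1.2 [345.7 293.9] [411.3 126.8]
1.4 [342.2 293.4] [411.8 130.2]
1.6 [339.  292.3] [411.7 133.6]
1.8 [336.2 290.5] [410.9 136.9]
2.0 [333.9 288.1] [409.5 140.1]
2.2 [332.2 285.3] [407.5 142.9]
2.4 [331.2 282.1] [405.  145.2]
```

```bash
sed -i 's/(\.34,\(-\?\.16\),\.254)/("b",\1,.254)/' fit.py; sed -i 's/r=\[proj(n,U(p,X))/r=[proj(n,U(p,[p[3] if X[0]=="b" else X[0],X[1],X[2]]))/; s/\[.6,-.05,0\]/[.6,-.05,0,.25]/; s/np.save.*/np.save("p.npy",np.r_[p[:3],g.x])/' fit.py; cat >> fit.py <<'E'
for n in C: print(n,"panel top",proj(n,U(p,[[.099,.16,.254],[.099,-.16,.254]])).round(1), "lipbottom",proj(n,U(p,[[-.04,.16,.165],[-.04,-.16,.165]])).round(1))
for n in C: print("pivots",proj(n,U(p,[[-.006,.065,.068],[-.006,-.065,.068],[-.04,.065,.08],[-.04,.065,.05]])).round(1),"cheekbottom",proj(n,U(p,[[0,.148,0],[0,-.148,0],[-.04,.148,0]])).round(1))
E
python3 fit.py
python3 - <<'E'
import cv2,numpy as np
a=cv2.imread("pics/top0.png")[150:250,285:435]; a=np.clip((a/255.)**.45*255,0,255).astype('uint8'); cv2.imwrite("pics/c3.png",cv2.resize(a,None,fx=5,fy=5,interpolation=cv2.INTER_CUBIC))
a=cv2.imread("pics/scene0.png")[250:320,310:390];a=np.clip((a/255.)**.6*255,0,255).astype('uint8'); cv2.imwrite("pics/c4.png",cv2.resize(a,None,fx=8,fy=8,interpolation=cv2.INTER_CUBIC))
E
```

```text
[ 0.67031327 -0.06779631  0.0856148   0.20089637] 148.9357518806016
[[ -0.8   0.3]
 [ -0.7   2.5]
 [ -0.4  -1.1]
 [  0.7 -46.9]
 [ -1.   -0.2]
 [ -0.9  -0.3]
 [ -0.6  -0.2]
 [ 60.9  40.1]]
reg s,y [ 0.08072338 -0.07522491] [-0.21513322 -0.10337883  0.00043057 -0.23102105] world [[ 0.70790191 -0.14007172  0.21789963]]
0.0 [365.5 290. ] [392.2 121. ]
0.2 [363.4 293. ] [395.3 121.7]
0.4 [360.8 295.6] [398.2 122.9]
0.6 [357.9 297.6] [400.8 124.8]
0.8 [354.6 299.1] [402.9 127.1]
1.0 [351.2 299.9] [404.5 129.8]
1.2 [347.8 300. ] [405.6 132.8]
1.4 [344.5 299.4] [406.  135.9]
1.6 [341.5 298.2] [405.8 139.1]
1.8 [339.  296.3] [404.9 142.2]
2.0 [336.9 294. ] [403.5 145.1]
2.2 [335.4 291.2] [401.5 147.6]
2.4 [334.6 288.2] [399.1 149.8]
scene panel top [[428.1 210. ]
 [360.9 332.6]] lipbottom [[370.9 194.9]
 [305.3 302.4]]
top panel top [[299.5  97.1]
 [427.8 109.4]] lipbottom [[295.2 161.5]
 [416.8 173.2]]
pivots [[360.4 241.7]
 [336.1 282.6]
 [349.9 234.1]
 [349.  237.2]] cheekbottom [[373.6 225.4]
 [321.1 314.4]
 [361.6 218.6]]
pivots [[331.2 164.2]
 [376.1 168.5]
 [330.3 174.3]
 [329.9 177.2]] cheekbottom [[303.6 166.7]
 [400.  176. ]
 [302.2 179.3]]
```

View pics/c3.png

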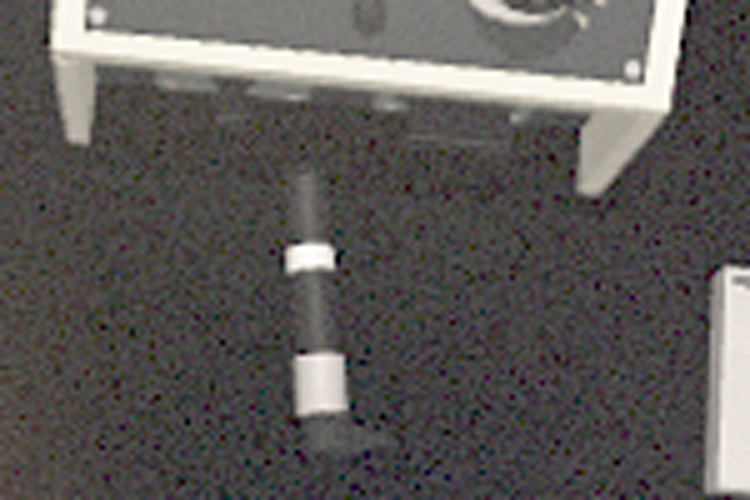

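View pics/c4.png

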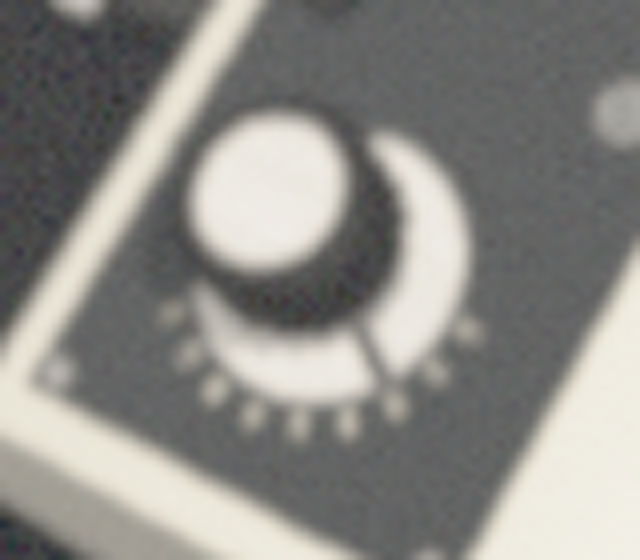

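```bash
sed -i 's/(\.34,\(-\?\.16\),\.254)/("b",\1,.254)/g' fit.py; python3 fit.py; cat >> h.py <<'E'
try: P5=np.load("p.npy")
except Exception: pass
def todelta(pos_u,Ru):
    """target: TCP pos in unit frame, tool axes in unit frame -> delta in current tool axes (mm, deg)"""
    from plant import manip
    s=manip.observe(); Rc=R.from_quat(s["tcp_rot"])
    Rw=R.from_euler('z',P5[2])*Ru; pw=U(P5,pos_u)[0]
    return Rc.inv().apply(pw-s["position"])*1e3, (Rc.inv()*Rw).as_rotvec(degrees=True)
def tool(pitch,roll=0): # pitch deg from straight down towards unit +x; jaws along unit y
    return R.from_euler('y',-pitch,degrees=True)*R.from_euler('x',180,degrees=True)*R.from_euler('z',roll,degrees=True)
def st():
    from plant import manip
    s=manip.observe(); Ru=R.from_euler('z',-P5[2])
    q=Ru.apply(s["position"]-np.r_[P5[:2],0])
    print("t",round(s["time_s"],2),"unit mm",np.round(q*1e3,1),"F unit",np.round(Ru.apply(s["force"]),2),"M",np.round(Ru.apply(s["moment"]),2),"open",round(s["opening"]*1e3,1),"zax",np.round((Ru*R.from_quat(s["tcp_rot"])).apply([0,0,1]),3),"j",np.round(s["joint_pos"],2))
    return s
E
python3 - <<'E'
from h import *
st()
print(U(P5,[[-.15,0,.2],[-.03,.065,.1],[-.03,0,.1]]))
print([np.round(x,1) for x in todelta([-.20,0,.25],tool(0))],tool(60).apply([0,0,1]))
# otoscope pixel to table z=.015
d=C["top"]
for u in[(346.5,184),(350,235)]:
    n=cv2.undistortPoints(np.array([[u]],float),d["camera_matrix"],d["D"])[0,0]; r=d["R"].T@[n[0],n[1],1]; c=-d["R"].T@d["t"]; X=c+r*(.015-c[2])/r[2]; print(X,"unit",R.from_euler('z',-P5[2]).apply(X-np.r_[P5[:2],0]))
for s,nm in((1,"off"),(-1,"on")):
  for y in(.065,-.065): 
    w=.009 if y>0 else .03
    a=np.radians(23); e=np.array([-.044*np.cos(a),0,.068+s*.044*np.sin(a)]); t=e+.0055*np.array([s*np.sin(a)*1,0,np.cos(a)])
    print(nm,y,[((proj("top",U(P5,t+[0,y+dy,0]))[0]-[285,150])*5).round(0) for dy in(w,-w)])
E
```

```text
[ 0.67310973 -0.06799929  0.08958499  0.19854595] 3.444071245204571
[[-0.5 -0.4]
 [-0.4  1.3]
 [-0.5 -1. ]
 [-0.4 -1.2]
 [-0.4  0.4]
 [ 0.2  0.7]
 [-0.6 -0.3]
 [-1.2  0.5]]
reg s,y [ 0.07756744 -0.07474481] [-0.13854775  0.07134721 -0.13343785 -0.10997471] world [[ 0.70816686 -0.13989601  0.21641791]]
0.0 [365.6 290.1] [391.9 121.2]
0.2 [363.5 293.1] [395.1 121.8]
0.4 [361.  295.7] [398. 123.]
0.6 [358.  297.7] [400.6 124.9]
0.8 [354.7 299.2] [402.7 127.2]
1.0 [351.3 300. ] [404.3 129.9]
1.2 [347.9 300.1] [405.4 132.8]
1.4 [344.7 299.5] [405.8 136. ]
1.6 [341.7 298.3] [405.6 139.2]
1.8 [339.1 296.5] [404.7 142.3]
2.0 [337.  294.2] [403.3 145.1]
2.2 [335.5 291.4] [401.4 147.7]
2.4 [334.7 288.4] [399.  149.8]
scene panel top [[428.9 210.5]
 [362.3 333.5]] lipbottom [[371.5 195.4]
 [306.4 303.4]]
top panel top [[299.6  96.4]
 [427.8 108.2]] lipbottom [[295.5 160.8]
 [417.1 172. ]]
pivots [[361.1 242.3]
 [337.  283.4]
 [350.6 234.8]
 [349.7 237.8]] cheekbottom [[374.2 225.9]
 [322.1 315.3]
 [362.2 219.1]]
pivots [[331.4 163.4]
 [376.4 167.5]
 [330.6 173.4]
 [330.2 176.4]] cheekbottom [[303.8 166.1]
 [400.2 175. ]
 [302.5 178.6]]
t 0.1 unit mm [-553.9 -435.8  230.5] F unit [-0.68  0.8   0.09] M [-0.    0.06 -0.01] open 85.2 zax [ 0.     0.002 -1.   ] j [-1.49  0.18  1.61 -0.    1.35 -0.21]
[[ 0.52371124 -0.08141907  0.2       ]
 [ 0.6374148  -0.0059439   0.1       ]
 [ 0.64323003 -0.07068324  0.1       ]]
[array([ 431. , -359.8,  -18.8]), array([-0.1, -0. , 11.1])] [ 8.66025404e-01 -1.22464680e-16 -5.00000000e-01]
[ 0.62354053 -0.05813365  0.015     ] unit [-0.0484878  0.0142608  0.015    ]
[ 0.47413298 -0.09381489  0.015     ] unit [-0.20048845 -0.00791059  0.015     ]
off 0.065 [array([213., 108.]), array([245., 111.])]
off -0.065 [array([406., 125.]), array([512., 135.])]
on 0.065 [array([211., 132.]), array([242., 135.])]
on -0.065 [array([398., 150.]), array([502., 159.])]
```

```bash
python3 -m pendant '420 -350 -20 0 0 11 1;420 -350 -20 0 0 11 1;420 -350 -20 0 0 11 1;420 -350 -20 0 0 11 1;420 -350 -20 0 0 11 1;420 -350 -20 0 0 11 1;420 -350 -20 0 0 11 1;420 -350 -20 0 0 11 1;420 -350 -20 0 0 11 1;420 -350 -20 0 0 11 1;420 -350 -20 0 0 11 1;420 -350 -20 0 0 11 1' 40; python3 - <<'E'
from h import *
st(); print([np.round(x,1) for x in todelta([-.16,.0,.18],tool(60))])
E
```

```text
time_s: 1.1
position: [0.4401, -0.1356, 0.2494]
tcp_rot: [0.999, 0.045, 0.0, -0.001]
force: [0.4, -0.7, 0.9]
opening: 0.0001
t 1.1 unit mm [-238.1  -46.5  249.4] F unit [ 0.38 -0.73  0.86] M [-0.04 -0.02 -0.05] open 0.1 zax [ 0.     0.002 -1.   ] j [-0.56 -0.1   1.86  0.    1.38  0.92]
[array([ 78.1, -46.3,  69.5]), array([-0.1, 60. ,  0. ])]
```

```bash
python3 -m pendant '30 -20 0 0 15 0 1;30 -46 20 0 30 0 1;60 -46 50 0 45 0 1;78 -46 70 0 60 0 1;78 -46 70 0 60 0 1;78 -46 70 0 60 0 1;78 -46 70 0 60 0 1;78 -46 70 0 60 0 1;78 -46 70 0 60 0 1;78 -46 70 0 60 0 1' ; python3 - <<'E'
from h import *
st(); print([np.round(x,1) for x in todelta([-.07,.0,.11],tool(60))])
from plant import manip
d=manip.get_image("top");cv2.imwrite("pics/t1.png",d["image"][:,:,::-1])
E
```

```text
time_s: 1.93
position: [0.5136, -0.0812, 0.179]
tcp_rot: [0.871, 0.041, 0.488, -0.026]
force: [0.6, 0.2, -1.1]
opening: -0.0
t 1.93 unit mm [-160.     1.1  179. ] F unit [ 0.64  0.18 -1.14] M [-0.    0.4   0.03] open -0.0 zax [ 0.853  0.008 -0.522] j [-0.88 -0.24  2.5   1.43  0.79 -0.46]
[array([-11.8,   2.1, 112.8]), array([-0.5,  1.5, -0.1])]
```

View pics/t1.png

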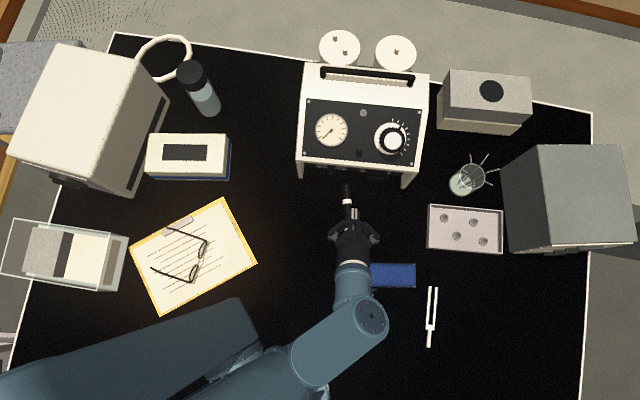

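```bash
python3 -m pendant '-6 2 55 0 1 0 1;-12 2 112 0 1 0 1;-12 2 112 0 1 0 1;-12 2 112 0 1 0 1;-12 2 112 0 1 0 1;-12 2 112 0 1 0 1' ; python3 - <<'E'
from h import *
st(); print([np.round(x,1) for x in todelta([-.014,.0,.072],tool(60))])
E
```

```text
time_s: 2.48
position: [0.6013, -0.0718, 0.1079]
tcp_rot: [0.867, 0.041, 0.496, -0.028]
force: [-0.2, -0.6, 0.6]
opening: 0.0
t 2.48 unit mm [-71.9   2.6 107.9] F unit [-0.22 -0.55  0.59] M [0.05 0.43 0.03] open 0.0 zax [ 0.862  0.012 -0.506] j [-0.65  0.23  2.31  1.94  0.68 -0.9 ]
[array([-1.7,  3.4, 68.1]), array([-0.7,  0.4, -0.1])]
```

```bash
python3 -m pendant '-2 3 30 -0.7 0.4 0 1;-2 3 60 -0.7 0.4 0 1;-2 3 66 -0.7 0.4 0 1;-2 3 66 -0.7 0.4 0 1;-2 3 66 -0.7 0.4 0 1;-2 3 66 -0.7 0.4 0 1' ; python3 - <<'E'
from h import *
st(); print([np.round(x,1) for x in todelta([-.018,.030,.072],tool(60))])
E
```

```text
time_s: 2.98
position: [0.6569, -0.0695, 0.0752]
tcp_rot: [0.865, 0.039, 0.5, -0.022]
force: [-0.5, 0.4, -0.0]
opening: -0.0002
t 2.98 unit mm [-16.3  -0.   75.2] F unit [-0.43  0.41 -0.03] M [-0.01  0.45 -0.01] open -0.2 zax [ 0.867 -0.001 -0.498] j [-0.55  0.41  2.17  2.14  0.65 -1.03]
[array([ -3.6, -30. ,   0. ]), array([ 0.1, -0.1,  0. ])]
```

```bash
python3 -m pendant '-3 -8 0 0 0 0 1;-3 -16 0 0 0 0 1;-3 -16 0 0 0 0 1;-3 -16 0 0 0 0 1' >/dev/null; python3 -c "from h import *;st()"
for i in 1; do :; done; python3 -m pendant '0 -3 0 0 0 0 1;0 -6 0 0 0 0 1;0 -6 0 0 0 0 1;0 -6 0 0 0 0 1' >/dev/null; python3 -c "from h import *;st()"
```

```text
t 3.32 unit mm [-18.1  16.4  73.3] F unit [ 0.37 -0.58 -0.35] M [-0.01  0.35 -0.02] open -0.1 zax [ 0.867 -0.001 -0.498] j [-0.51  0.41  2.19  2.19  0.65 -1.06]
t 3.65 unit mm [-18.1  22.6  73.2] F unit [ 0.35 -0.75  0.54] M [-0.    0.46 -0.02] open 0.0 zax [ 0.867 -0.001 -0.498] j [-0.5   0.4   2.19  2.21  0.64 -1.07]
```

```bash
python3 -m pendant '0 -2 0 0 0 0 1;0 -4 0 0 0 0 1;0 -4 0 0 0 0 1;0 -4 0 0 0 0 1' >/dev/null; python3 -c "from h import *;st()"
```

```text
t 3.98 unit mm [-18.1  26.9  73.1] F unit [ 0.51 -1.17  0.01] M [-0.03  0.46  0.01] open 0.0 zax [ 0.867 -0.    -0.498] j [-0.49  0.4   2.2   2.22  0.64 -1.08]
```

```bash
python3 -m pendant '0 -3 0 0 0 0 1;0 -6 0 0 0 0 1;0 -9 0 0 0 0 1;0 -9 0 0 0 0 1;0 -9 0 0 0 0 1' >/dev/null; python3 -c "from h import *;st()"
python3 -m pendant '0 -1 0 0 0 0 1;0 -2 0 0 0 0 1;0 -3 0 0 0 0 1;0 -3 0 0 0 0 1' >/dev/null; python3 -c "from h import *;st()"
python3 -m pendant '0 -1 0 0 0 0 1;0 -2 0 0 0 0 1;0 -2 0 0 0 0 1;0 -2 0 0 0 0 1' >/dev/null; python3 -c "from h import *;st()"
```

```text
t 4.4 unit mm [-18.2  36.3  73. ] F unit [ 0.6  -0.06  0.85] M [ 0.02  0.47 -0.04] open -0.1 zax [ 0.867  0.    -0.498] j [-0.47  0.4   2.2   2.25  0.63 -1.09]
t 4.73 unit mm [-18.2  39.4  73. ] F unit [-0.65  0.11 -0.21] M [-0.03  0.45 -0.  ] open -0.2 zax [ 0.867  0.    -0.498] j [-0.46  0.4   2.2   2.26  0.63 -1.1 ]
t 5.07 unit mm [-18.2  41.5  73. ] F unit [ 0.4  -0.03 -0.47] M [0.08 0.35 0.03] open -0.3 zax [ 0.867  0.    -0.499] j [-0.46  0.4   2.2   2.27  0.63 -1.1 ]
```

```bash
for k in 1; do python3 -m pendant '0 -1 0 0 0 0 1;0 -2 0 0 0 0 1;0 -2 0 0 0 0 1;0 -2 0 0 0 0 1' >/dev/null; python3 -c "from h import *;st()"; done
```

```text
t 5.4 unit mm [-18.2  43.6  73. ] F unit [-0.33 -0.   -0.26] M [-0.11  0.44 -0.  ] open 0.4 zax [ 0.867  0.    -0.499] j [-0.45  0.4   2.2   2.28  0.63 -1.1 ]
```

```bash
python3 -m pendant '0 -1 0 0 0 0 1;0 -2 0 0 0 0 1;0 -2 0 0 0 0 1;0 -2 0 0 0 0 1' >/dev/null; python3 -c "from h import *;st()"
```

```text
t 5.73 unit mm [-18.2  43.7  73. ] F unit [-3.72 -7.67 -0.18] M [-0.55  0.61 -0.93] open -0.3 zax [ 0.867 -0.003 -0.499] j [-0.45  0.4   2.21  2.29  0.62 -1.11]
```

```bash
python3 -m pendant '0 4 0 0 0 0 1;0 7 0 0 0 0 1;0 7 -20 0 0 0 1;0 7 -50 0 0 0 1;0 7 -50 0 0 0 1;0 7 -50 0 0 0 1' >/dev/null; python3 - <<'E'
from h import *
st(); print([np.round(x,1) for x in todelta([-.065,.066,.115],tool(60))]); print([np.round(x,1) for x in todelta([-.032,.066,.115],tool(60))])
E
```

```text
t 6.23 unit mm [-62.   36.6  98.6] F unit [ 0.88 -0.21  0.08] M [-0.01  0.43  0.02] open -0.1 zax [ 0.867 -0.004 -0.498] j [-0.54  0.26  2.31  2.14  0.64 -1.02]
[array([ 12.7, -29.4, -10.9]), array([ 0.2, -0.1, -0. ])]
[array([ 29.2, -29.5,  17.7]), array([ 0.2, -0.1, -0. ])]
```

```bash
python3 -m pendant '12 -29 -10 0 0 0 1;12 -29 -10 0 0 0 1;29 -29 18 0 0 0 1;29 -29 18 0 0 0 1;29 -29 18 0 0 0 1;29 -29 18 0 0 0 1' >/dev/null; python3 - <<'E'
from h import *
st(); print([np.round(x,1) for x in todelta([-.032,.066,.103],tool(60))]); 
E
```

```text
t 6.73 unit mm [-31.7  65.7 114.1] F unit [-0.92  0.59  0.12] M [-0.04  0.41  0.02] open -0.0 zax [ 0.867 -0.003 -0.499] j [-0.41  0.24  2.26  2.23  0.55 -1.  ]
[array([-9.8, -0.3,  5.3]), array([ 0.2, -0.1, -0. ])]
```

```bash
python3 -m pendant '-3.5 0 2 0 0 0 1;-7 0 4 0 0 0 1;-7 0 4 0 0 0 1;-7 0 4 0 0 0 1' >/dev/null; python3 -c "from h import *;st()"
python3 -m pendant '-0.9 0 0.5 0 0 0 1;-1.7 0 1 0 0 0 1;-1.7 0 1 0 0 0 1' >/dev/null; python3 -c "from h import *;st()"
```

```text
t 7.07 unit mm [-32.3  65.7 105.1] F unit [-0.39 -0.05 -0.  ] M [ 0.04  0.47 -0.04] open 0.1 zax [ 0.866 -0.003 -0.5  ] j [-0.41  0.27  2.26  2.25  0.56 -1.03]
t 7.32 unit mm [-32.4  65.6 103. ] F unit [0.19 0.67 0.84] M [-0.03  0.46  0.01] open -0.1 zax [ 0.866 -0.003 -0.5  ] j [-0.41  0.28  2.26  2.26  0.57 -1.04]
```

```bash
python3 -m pendant '-0.9 0 0.5 0 0 0 1;-1.7 0 1 0 0 0 1;-1.7 0 1 0 0 0 1' >/dev/null; python3 -c "from h import *;st()"
```

```text
t 7.57 unit mm [-32.5  65.6 100.9] F unit [ 0.37  0.07 -0.43] M [-0.    0.43  0.07] open -0.2 zax [ 0.866 -0.003 -0.5  ] j [-0.41  0.28  2.26  2.27  0.57 -1.05]
```

```bash
for i in 1; do python3 -m pendant '-0.9 0 0.5 0 0 0 1;-0.9 0 0.5 0 0 0 1;-0.9 0 0.5 0 0 0 1' >/dev/null; python3 -c "from h import *;st()";  python3 -m pendant '-0.9 0 0.5 0 0 0 1;-0.9 0 0.5 0 0 0 1;-0.9 0 0.5 0 0 0 1' >/dev/null; python3 -c "from h import *;st()"; done
```

```text
t 7.82 unit mm [-32.5  65.7  99.8] F unit [-0.01  0.69  0.43] M [0.02 0.41 0.04] open 0.2 zax [ 0.866 -0.003 -0.501] j [-0.41  0.29  2.26  2.27  0.57 -1.05]
t 8.07 unit mm [-32.5  65.7  98.7] F unit [ 0.07  0.54 -0.17] M [0.01 0.47 0.01] open -0.4 zax [ 0.866 -0.003 -0.501] j [-0.41  0.29  2.26  2.28  0.58 -1.06]
```

```bash
python3 -m pendant '-0.9 0 0.5 0 0 0 1;-0.9 0 0.5 0 0 0 1;-0.9 0 0.5 0 0 0 1' >/dev/null; python3 -c "from h import *;st()"
```

```text
t 8.32 unit mm [-32.6  65.7  97.5] F unit [0.94 0.33 0.47] M [-0.06  0.44  0.02] open -0.1 zax [ 0.866 -0.003 -0.501] j [-0.41  0.29  2.26  2.28  0.58 -1.06]
```

```bash
python3 -m pendant '-0.9 0 0.5 0 0 0 1;-0.9 0 0.5 0 0 0 1;-0.9 0 0.5 0 0 0 1' >/dev/null; python3 -c "from h import *;st()"
```

```text
t 8.57 unit mm [-32.2  65.7  97. ] F unit [-0.05 -0.58  3.49] M [0.05 0.03 0.07] open -0.0 zax [ 0.866 -0.003 -0.5  ] j [-0.41  0.3   2.26  2.28  0.58 -1.07]
```

```bash
python3 -m pendant '-0.9 0 0.5 0 0 0 1;-0.9 0 0.5 0 0 0 1;-0.9 0 0.5 0 0 0 1' >/dev/null; python3 -c "from h import *;st()"
```

```text
t 8.82 unit mm [-31.7  65.6  96.8] F unit [-0.1   0.28  5.01] M [ 0.03 -0.23  0.04] open -0.1 zax [ 0.867 -0.003 -0.498] j [-0.41  0.3   2.26  2.29  0.58 -1.07]
```

```bash
python3 -m pendant '-0.9 0 0.5 0 0 0 1;-0.9 0 0.5 0 0 0 1;-0.9 0 0.5 0 0 0 1' >/dev/null; python3 -c "from h import *;st()"
```

```text
t 9.07 unit mm [-31.2  65.5  96.5] F unit [-0.06  1.45  4.3 ] M [ 0.02 -0.28  0.08] open 0.0 zax [ 0.868 -0.003 -0.496] j [-0.41  0.3   2.26  2.29  0.59 -1.07]
```

```bash
python3 -m pendant '-4 0 2 0 0 0 1;-8 0 5 0 0 0 1;-12 0 7 0 0 0 1;-16 0 9 0 0 0 1;-20 0 12 0 0 0 1;-21 0 12 0 0 0 1;-21 0 12 0 0 0 1;-21 0 12 0 0 0 1' >/dev/null; python3 -c "from h import *;st()"
```

```text
t 9.73 unit mm [-31.4  65.6  71.8] F unit [-0.02 -0.17 -0.17] M [0.   0.42 0.  ] open 0.1 zax [ 0.868 -0.002 -0.497] j [-0.41  0.38  2.25  2.36  0.63 -1.16]
```

```bash
python3 -m pendant '-1.7 0 1 0 0 0 1;-3.5 0 2 0 0 0 1;-3.5 0 2 0 0 0 1;-3.5 0 2 0 0 0 1' >/dev/null; python3 -c "from h import *;st()";python3 -m pendant '-0.9 0 0.5 0 0 0 1;-1.7 0 1 0 0 0 1;-1.7 0 1 0 0 0 1' >/dev/null; python3 -c "from h import *;st()"
```

```text
t 10.07 unit mm [-31.3  65.5  67.9] F unit [0.72 0.23 0.7 ] M [ 0.04  0.29 -0.02] open -0.1 zax [ 0.868 -0.003 -0.497] j [-0.41  0.39  2.24  2.37  0.64 -1.17]
t 10.32 unit mm [-31.   65.6  67.6] F unit [-14.39  -0.29  16.47] M [-0.05 -0.63 -0.04] open 0.1 zax [ 0.87  -0.003 -0.493] j [-0.41  0.4   2.24  2.37  0.65 -1.18]
```

```bash
python3 -m pendant '-0.9 0 0.5 0 0 0 1;-1.7 0 1 0 0 0 1;-1.7 0 1 0 0 0 1' >/dev/null; python3 -c "from h import *;st()"
```

```text
t 10.57 unit mm [-31.   65.6  67.5] F unit [-21.08  -0.95  22.45] M [-0.1  -0.83 -0.08] open -0.2 zax [ 0.872 -0.003 -0.49 ] j [-0.41  0.4   2.24  2.38  0.65 -1.18]
```

```bash
python3 -m pendant '5 0 -3 0 0 0 1;5 0 -40 0 0 0 1;5 0 -80 0 0 0 1;5 0 -120 0 0 0 1;5 0 -120 0 0 0 1;5 0 -120 0 0 0 1' >/dev/null; python3 - <<'E'
from h import *
from plant import manip
st()
d=manip.get_image("top");cv2.imwrite("pics/t2.png",d["image"][:,:,::-1])
a=d["image"][150:250,285:435,::-1]; a=np.clip((a/255.)**.45*255,0,255).astype('uint8'); cv2.imwrite("pics/c5.png",cv2.resize(a,None,fx=5,fy=5,interpolation=cv2.INTER_CUBIC))
for h in(.12,.03): print([np.round(x,1) for x in todelta(panel(P5[3],P5[4],h),tool(28))])
E
```

```text
t 11.07 unit mm [-133.5   64.9  132.9] F unit [ 0.12 -1.63  0.15] M [0.01 0.42 0.01] open -0.1 zax [ 0.874 -0.007 -0.486] j [-0.62 -0.02  2.52  1.98  0.66 -0.9 ]
[array([217.4, 139.2,  -0.3]), array([  0.3, -32.8,  -0.2])]
[array([168.6, 138.8,  75.3]), array([  0.3, -32.8,  -0.2])]
```

View pics/c5.png

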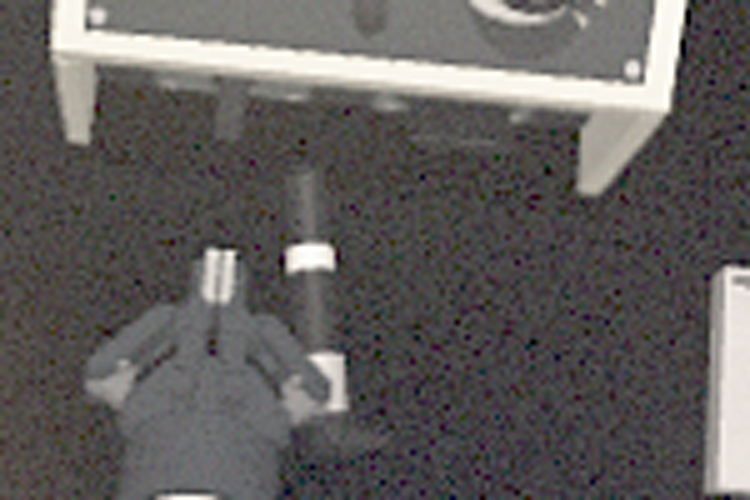

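```bash
python3 - <<'E'
from h import *
print(panel(P5[3],P5[4],.12))
for roll in(0,-60): print([np.round(x,1) for x in todelta(panel(P5[3],P5[4],.12),tool(28,roll))])
E
```

```text
[-0.02785571 -0.07474481  0.32236591]
[array([217.4, 139.2,  -0.3]), array([  0.3, -32.8,  -0.2])]
[array([217.4, 139.2,  -0.3]), array([ 17.5, -29.6, -58.5])]
```

```bash
python3 -m pendant '40 10 -30 0 0 0 -1;80 30 -20 2 -5 -6 -1;110 60 -10 5 -9 -15 -1;150 90 0 8 -12 -22 -1;180 115 0 10 -17 -30 -1;217 139 0 12 -20 -38 -1;217 139 0 14 -24 -46 -1;217 139 0 17.5 -29.6 -58.5 -1;217 139 0 17.5 -29.6 -58.5 -1;217 139 0 17.5 -29.6 -58.5 -1;217 139 0 17.5 -29.6 -58.5 -1;217 139 0 17.5 -29.6 -58.5 -1' >/dev/null; python3 - <<'E'
from h import *
st(); print([np.round(x,1) for x in todelta(panel(P5[3],P5[4],.12),tool(28,-60))])
E
```

```text
t 12.12 unit mm [-25.6 -74.3 320. ] F unit [-0.4   0.14  0.42] M [ 0.02  0.22 -0.01] open 85.4 zax [ 0.466  0.003 -0.885] j [-0.53  0.04  1.66  0.32  1.06 -0.2 ]
[array([-0.8, -0.5, -3.2]), array([-0.3, -0. ,  0.4])]
```

```bash
python3 -m pendant '-1 -0.5 25 -0.3 0 0.4 -1;-1 -0.5 45 -0.3 0 0.4 -1;-1 -0.5 45 -0.3 0 0.4 -1;-1 -0.5 45 -0.3 0 0.4 -1' >/dev/null; python3 - <<'E'
from h import *
from plant import manip
st(); print([np.round(x,1) for x in todelta(panel(P5[3],P5[4],.014),tool(28,-60))])
for n,c in(("scene",(200,340,280,440)),("top",(60,200,320,480))):
  d=manip.get_image(n);a=d["image"][c[0]:c[1],c[2]:c[3],::-1]; cv2.imwrite(f"pics/k1{n}.png",cv2.resize(a,None,fx=4,fy=4,interpolation=cv2.INTER_CUBIC))
E
```

```text
t 12.45 unit mm [ -4.9 -73.2 275.8] F unit [-0.36 -0.11  0.5 ] M [-0.02  0.21  0.03] open 85.0 zax [ 0.465  0.006 -0.885] j [-0.5   0.12  1.66  0.33  0.98 -0.2 ]
[array([-0.7,  2.5, 54. ]), array([-0.4, -0.1, -0. ])]
```

View pics/k1scene.png

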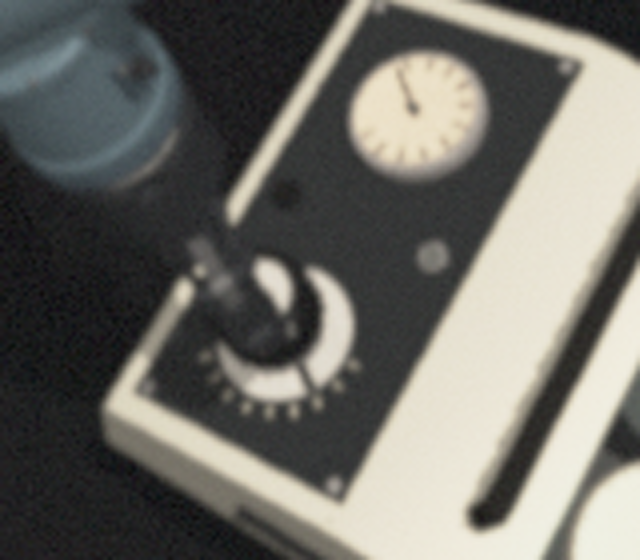

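View pics/k1top.png

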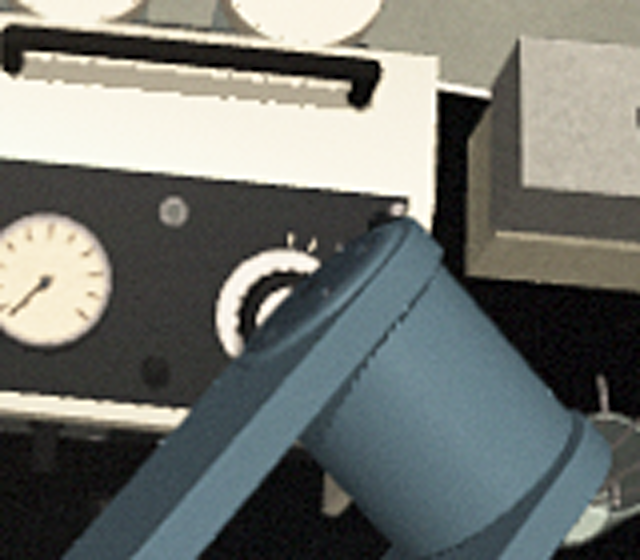

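```bash
python3 -m pendant '-1 2.5 10 -0.4 0 0 -1;-1 2.5 22 -0.4 0 0 -1;-1 2.5 34 -0.4 0 0 -1;-1 2.5 34 -0.4 0 0 -1;-1 2.5 34 -0.4 0 0 -1' >/dev/null; python3 - <<'E'
from h import *
st(); print([np.round(x,1) for x in todelta(panel(P5[3],P5[4],.014),tool(28,-60))])
E
```

```text
t 12.97 unit mm [ 12.3 -76.1 248.3] F unit [ 1.13 -1.11  0.39] M [ 0.01  0.23 -0.02] open 85.5 zax [ 0.473 -0.    -0.881] j [-0.49  0.18  1.66  0.33  0.92 -0.21]
[array([ 0.8, -1.4, 21.7]), array([ 0.2, -0.1, -0. ])]
```

```bash
python3 -m pendant '0.5 -1 10 0.2 0 0 -1;0.5 -1 20 0.2 0 0 -1;0.5 -1 20 0.2 0 0 -1;0.5 -1 20 0.2 0 0 -1' >/dev/null; python3 -c "from h import *
st(); print([np.round(x,1) for x in todelta(panel(P5[3],P5[4],.016),tool(28,-60))])"
python3 -m pendant '0 0 0 0 0 0 0.2;0 0 0 0 0 0 0.2;0 0 0 0 0 0 0.2;0 0 0 0 0 0 0.2;0 0 0 0 0 0 0.2;0 0 0 0 0 0 0.2' 50 >/dev/null; python3 -c "from h import *;st()"
```

```text
t 13.3 unit mm [ 21.  -74.8 229.1] F unit [-0.06 -0.06  1.48] M [-0.    0.2  -0.05] open 85.6 zax [ 0.469  0.003 -0.883] j [-0.48  0.21  1.65  0.34  0.89 -0.21]
[array([ 0.4,  0.6, -1.3]), array([-0.1, -0.1, -0. ])]
t 13.8 unit mm [ 19.5 -73.6 227.9] F unit [-6.55  2.85 -0.65] M [0.29 0.77 0.18] open 58.9 zax [ 0.465  0.005 -0.885] j [-0.48  0.21  1.65  0.33  0.89 -0.21]
```

```bash
cat >> h.py <<'E'
def ft():
    from plant import manip
    s=manip.observe(); Rc=R.from_quat(s["tcp_rot"]); Ru=R.from_euler('z',-P5[2])
    q=Ru.apply(s["position"]-np.r_[P5[:2],0])-panel(P5[3],P5[4])
    yt=(Ru*Rc).apply([0,1,0])
    rel=(tool(28,-60).inv()*Ru*Rc).as_rotvec(degrees=True)
    e=R.from_matrix(np.c_[up,[0,1,0],ax])
    print("t",round(s["time_s"],2),"s,y,h",np.round([q@up*1e3,q[1]*1e3,q@ax*1e3],1),"Ftool",np.round(Rc.inv().apply(s["force"]),1),"Mtool",np.round(Rc.inv().apply(s["moment"]),2),"turn",np.round(rel,1),"open",round(s["opening"]*1e3,1),"j6",round(s["joint_pos"][5],2))
E
python3 -c "from h import *;ft()"; python3 -m pendant '0 0 3 0 0 0 0.2;0 0 6 0 0 0 0.2;0 0 6 0 0 0 0.2;0 0 6 0 0 0 0.2' >/dev/null;  python3 -c "from h import *;ft()"
```

```text
t 13.8 s,y,h [-2.5  1.1 14.3] Ftool [-0.6 -6.7 -2.5] Mtool [ 0.84 -0.09 -0.02] turn [0.4 0.1 0. ] open 58.9 j6 -0.21
t 14.13 s,y,h [-2.4  1.1 10. ] Ftool [ -1.9  -8.9 -15.7] Mtool [ 1.13 -0.42 -0.01] turn [ 0.4  0.1 -0. ] open 59.0 j6 -0.21
```

```bash
python3 -m pendant '0 -1 3 0 0 0 0.2;0 -2 3 0 0 0 0.2;0 -2 3 0 0 0 0.2;0 -2 3 0 0 0 0.2' >/dev/null;  python3 -c "from h import *;ft()"
```

```text
t 14.47 s,y,h [-2.5  1.1  9.9] Ftool [ -3.   -5.7 -18.6] Mtool [ 0.93 -0.49  0.05] turn [ 0.2  0.1 -0.1] open 58.8 j6 -0.21
```

```bash
python3 -m pendant '-0.5 -1.5 3 0 0 4 0.2;-0.5 -1.5 3 0 0 8 0.2;-0.5 -1.5 3 0 0 12 0.2;-0.5 -1.5 3 0 0 16 0.2;-0.5 -1.5 3 0 0 20 0.2;-0.5 -1.5 3 0 0 20 0.2' >/dev/null;  python3 -c "from h import *;ft()"
```

```text
t 14.97 s,y,h [-2.3  1.   9.9] Ftool [ -3.   -6.5 -21.7] Mtool [ 1.08 -0.66  0.05] turn [ 0.1  0.  20. ] open 58.7 j6 0.14
```

```bash
python3 -m pendant '-0.5 -1.5 2 0 0 0 0.2;-0.5 -1.5 2 0 0 0 0.2' >/dev/null;  python3 -c "from h import *
ft()
from plant import manip
d=manip.get_image('scene');cv2.imwrite('pics/k2.png',cv2.resize(d['image'][230:320,300:400,::-1],None,fx=6,fy=6,interpolation=cv2.INTER_CUBIC))"
```

```text
t 15.13 s,y,h [-2.4  1.1 10.1] Ftool [ -4.1  -2.9 -13.5] Mtool [ 0.65 -0.6  -0.  ] turn [-0.1  0.  20. ] open 59.0 j6 0.14
```

View pics/k2.png

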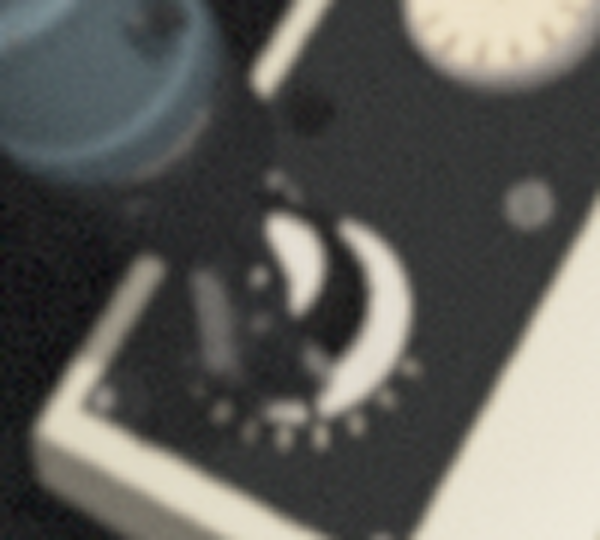

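```bash
python3 -m pendant '-1 -0.5 2.5 0 0 5 0.2;-1 -0.5 2.5 0 0 10 0.2;-1 -0.5 2.5 0 0 15 0.2;-1 -0.5 2.5 0 0 20 0.2;-1 -0.5 2.5 0 0 25 0.2;-1 -0.5 2.5 0 0 30 0.2;-1 -0.5 2.5 0 0 30 0.2' >/dev/null;  python3 -c "from h import *;ft()"
```

```text
t 15.77 s,y,h [-2.2  0.7  9.9] Ftool [ -5.8  -4.5 -17.1] Mtool [ 0.7  -1.03  0.09] turn [-0.1  0.1 50.2] open 59.2 j6 0.67
```

```bash
python3 -m pendant '-1 0 2.5 0 0 5 0.2;-1 0 2.5 0 0 10 0.2;-1 0 2.5 0 0 15 0.2;-1 0 2.5 0 0 20 0.2;-1 0 2.5 0 0 25 0.2;-1 0 2.5 0 0 30 0.2;-1 0 2.5 0 0 30 0.2' >/dev/null;  python3 -c "from h import *;ft()"
```

```text
t 16.35 s,y,h [-2.2  0.4  9.9] Ftool [ -8.2  -0.4 -19.1] Mtool [-0.13 -1.36  0.02] turn [-0.2  0.2 80.4] open 59.0 j6 1.19
```

```bash
python3 -m pendant '-3 0 2 0 0 5 0.2;-3 0 2 0 0 10 0.2;-3 0 2 0 0 15 0.2;-3 0 2 0 0 20 0.2;-3 0 2 0 0 25 0.2;-3 0 2 0 0 25 0.2' >/dev/null;  python3 -c "from h import *;ft()"
```

```text
t 16.85 s,y,h [-2.4  0.3 10.2] Ftool [ 1.  -0.8 -9.4] Mtool [-0.45 -0.2   0.07] turn [ -0.4   0.5 105.6] open 58.6 j6 1.63
```

```bash
python3 -m pendant '-3 2 2 0 0 5 0.2;-3 2 2.5 0 0 10 0.2;-3 2 2.5 0 0 15 0.2;-3 2 2.5 0 0 20 0.2;-3 2 2.5 0 0 20 0.2' >/dev/null;  python3 -c "from h import *;ft()"
```

```text
t 17.27 s,y,h [-2.7  0.1 10.2] Ftool [ 0.2 -3.7 -9.1] Mtool [-0.4  -0.17  0.01] turn [ -0.5   1.  125.7] open 59.2 j6 1.98
```

```bash
 python3 -c "from h import *
from plant import manip
d=manip.get_image('scene');cv2.imwrite('pics/k3.png',cv2.resize(d['image'][230:320,300:400,::-1],None,fx=6,fy=6,interpolation=cv2.INTER_CUBIC))
d=manip.get_image('top');cv2.imwrite('pics/k3t.png',cv2.resize(d['image'][80:200,340:440,::-1],None,fx=5,fy=5,interpolation=cv2.INTER_CUBIC))"
```

```text
(no output)
```

View pics/k3.png

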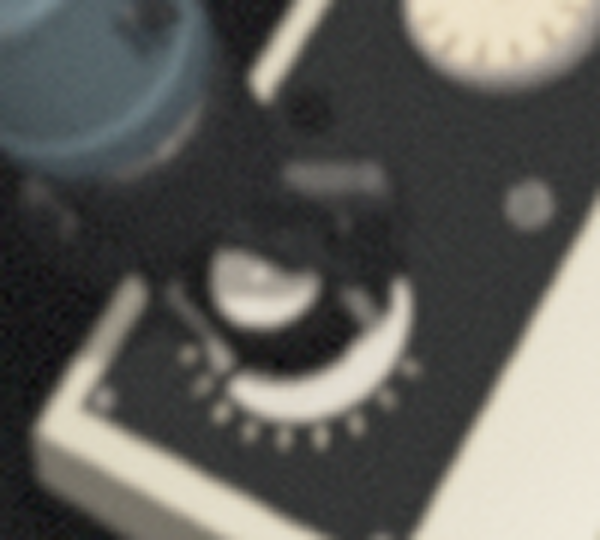

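View pics/k3t.png

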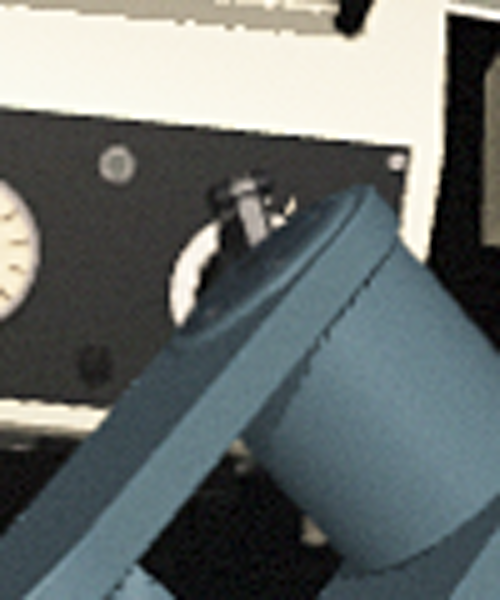

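```bash
python3 -m pendant '-0.5 -1 3.5 0 0 0 0.2;-0.5 -1 3.5 0 0 0 0.2' >/dev/null;  python3 -c "from h import *;ft()"
```

```text
t 17.53 s,y,h [-2.4  0.1  9.6] Ftool [ -6.9  12.7 -31.3] Mtool [-2.99 -1.35  0.04] turn [ -0.6   0.8 125.4] open 58.7 j6 1.98
```

```bash
python3 -m pendant '-1.5 1 2 0 0 0 0.2;-1.5 1 2 0 0 0 0.2' >/dev/null;  python3 -c "from h import *;ft()"
```

```text
t 17.7 s,y,h [-2.6  0.1 10. ] Ftool [ -1.9   3.5 -15. ] Mtool [-1.38 -0.57 -0.03] turn [ -0.7   0.9 125.3] open 59.2 j6 1.98
```

```bash
python3 -m pendant '-1 1 2.5 0 0 4 0.2;-1 1 2.5 0 0 8 0.2;-1 1 2.5 0 0 12 0.2;-1 1 2.5 0 0 16 0.2;-1 1 2.5 0 0 16 0.2' >/dev/null;  python3 -c "from h import *;ft()"
```

```text
t 18.12 s,y,h [-2.7  0.   9.9] Ftool [ -1.9   3.3 -18.4] Mtool [-1.86 -0.48  0.01] turn [ -0.7   1.2 141.4] open 58.8 j6 2.26
```

```bash
python3 -m pendant '-1 1 2.5 0 0 4 0.2;-1 1 2.5 0 0 8 0.2;-1 1 2.5 0 0 12 0.2;-1 1 2.5 0 0 16 0.2;-1 1 2.5 0 0 20 0.2' >/dev/null;  python3 -c "from h import *;ft()"
```

```text
t 18.53 s,y,h [-2.9  0.1  9.9] Ftool [  0.7   5.8 -19.2] Mtool [-2.32  0.07 -0.17] turn [ -0.6   1.5 161.5] open 59.0 j6 2.61
```

```bash
python3 -m pendant '0 0 2.2 0 0 4 0.2;0 0 2.2 0 0 8 0.2;0 0 2.2 0 0 11 0.2' >/dev/null;  python3 -c "from h import *;ft()"; python3 -m pendant '0 0 0 0 0 0 -1;0 0 -2 0 0 0 -1;0 0 -2 0 0 0 -1;0 0 -2 0 0 0 -1;0 0 -2 0 0 0 -1;0 0 -2 0 0 0 -1' >/dev/null;  python3 -c "from h import *;ft()
print([np.round(x,1) for x in todelta(panel(P5[3],P5[4],.1),tool(28,113))])"
```

```text
t 18.78 s,y,h [-3.   0.2  9.9] Ftool [  1.1   7.3 -21.3] Mtool [-2.74  0.22 -0.11] turn [ -0.5   1.4 172.6] open 58.9 j6 2.8
t 19.28 s,y,h [-3.2  0.3 11.6] Ftool [ 0.1 -0.7 -1. ] Mtool [-0.15  0.03 -0.02] turn [ -0.5   1.4 172.6] open 85.1 j6 2.8
[array([ -0.4,  -4.5, -88.4]), array([-0.9, -0.4,  0.4])]
```

```bash
python3 -m pendant '0 0 -20 0 0 0 -1;0 0 -60 0 0 0 -1;0 0 -100 0 0 0 -1;0 0 -130 0 0 0 -1;0 0 -130 0 0 0 -1;0 0 -130 0 0 0 -1' >/dev/null;  python3 -c "from h import *
st()
print([np.round(x,1) for x in todelta([-.2,-.1,.33],tool(28,113))])"
```

```text
t 19.78 unit mm [-41.8 -73.5 342.1] F unit [-0.46  0.44 -0.7 ] M [-0.04  0.25  0.04] open 85.4 zax [ 0.484 -0.015 -0.875] j [-0.54 -0.03  1.68  0.32  1.08  2.81]
[array([ 80.7, 122.8, -65.5]), array([-1.2, -0.5,  0.5])]
```

```bash
python3 -m pendant '40 60 -30 0 0 0 -1;80 122 -65 0 0 0 -1;80 122 -65 0 0 0 -1;80 122 -65 0 0 0 -1;80 122 -65 0 0 0 -1;80 122 -65 0 0 0 -1' >/dev/null;  python3 -c "from h import *
from plant import manip
st()
d=manip.get_image('scene');cv2.imwrite('pics/s4.png',d['image'][:,:,::-1]);cv2.imwrite('pics/k4.png',cv2.resize(d['image'][240:320,310:390,::-1],None,fx=7,fy=7,interpolation=cv2.INTER_CUBIC))
d=manip.get_image('top');cv2.imwrite('pics/t4.png',d['image'][:,:,::-1]);cv2.imwrite('pics/k4t.png',cv2.resize(d['image'][110:170,360:430,::-1],None,fx=8,fy=8,interpolation=cv2.INTER_CUBIC))"
```

```text
t 20.28 unit mm [-200.  -100.3  328.7] F unit [0.11 0.49 0.34] M [0.06 0.27 0.  ] open 85.5 zax [ 0.483 -0.016 -0.876] j [-0.85 -0.33  1.97  0.42  1.21  2.51]
```

View pics/k4.png

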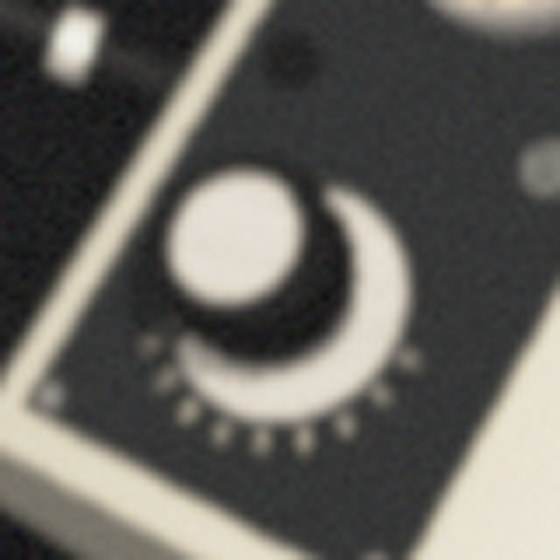

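View pics/t4.png

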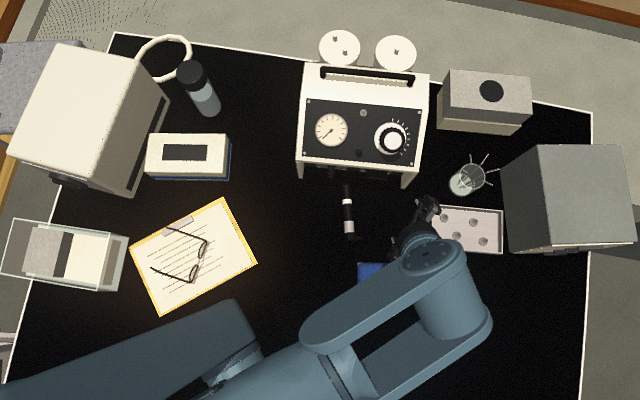

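View pics/k4t.png

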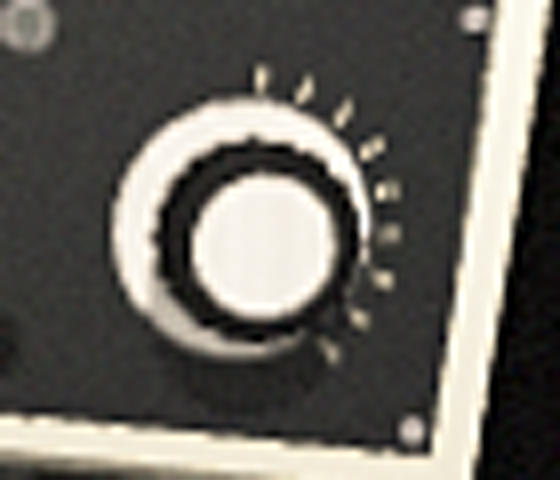

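```bash
python3 - <<'E'
from h import *
a=C["top"]["image"]; b=cv2.imread("pics/t4.png")[:,:,::-1]
f=lambda i:cv2.resize(i[105:165,365:420,::-1],None,fx=7,fy=7,interpolation=cv2.INTER_CUBIC)
cv2.imwrite("pics/cmp.png",np.hstack([f(a),f(b)]))
g0=a.mean(2);g1=b.mean(2)
for v in(2.0,2.1,2.2,2.3,2.4,2.5):
  o=[]
  for r in(.032,.035,.038,.041):
    q=proj("top",U(P5,panel(P5[3]+r*np.cos(v),P5[4]-r*np.sin(v),.004)))[0].astype(np.float32)
    o.append((q.round(1).tolist(),)+tuple(int(cv2.getRectSubPix(g.astype(np.float32),(1,1),tuple(map(float,q)))[0,0]) for g in(g0,g1)))
  print(v,o)
E
```

```text
2.0 [([400.6000061035156, 143.60000610351562], 132, 150), ([401.6000061035156, 144.1999969482422], 38, 41), ([402.6000061035156, 144.6999969482422], 21, 36), ([403.6000061035156, 145.3000030517578], 52, 65)]
2.1 [([399.8999938964844, 144.60000610351562], 165, 170), ([400.79998779296875, 145.3000030517578], 46, 46), ([401.79998779296875, 146.0], 24, 26), ([402.70001220703125, 146.6999969482422], 57, 53)]
2.2 [([399.1000061035156, 145.60000610351562], 181, 181), ([399.8999938964844, 146.39999389648438], 45, 44), ([400.79998779296875, 147.1999969482422], 23, 28), ([401.6000061035156, 148.0], 33, 38)]
2.3 [([398.20001220703125, 146.5], 175, 179), ([398.8999938964844, 147.39999389648438], 47, 49), ([399.70001220703125, 148.1999969482422], 27, 30), ([400.5, 149.10000610351562], 43, 49)]
2.4 [([397.20001220703125, 147.3000030517578], 174, 177), ([397.79998779296875, 148.3000030517578], 45, 45), ([398.5, 149.1999969482422], 24, 24), ([399.20001220703125, 150.10000610351562], 27, 30)]
2.5 [([396.1000061035156, 148.0], 195, 187), ([396.70001220703125, 149.0], 52, 49), ([397.20001220703125, 150.0], 24, 23), ([397.79998779296875, 151.10000610351562], 49, 51)]
```

View pics/cmp.png

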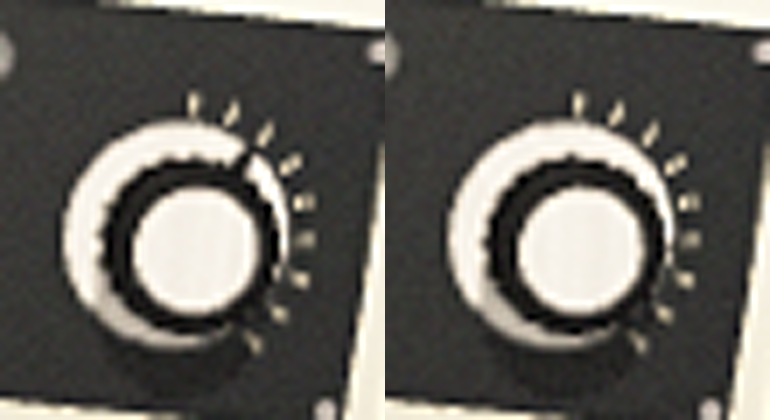

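```bash
python3 - <<'E'
from h import *
c=panel(P5[3]-.0025,P5[4]+.0008,.11); np.save("c.npy",c)
print([np.round(x,1) for x in todelta(c,tool(28,30))])
E
```

```text
[array([ -80.1, -121.9,   98.2]), array([ -0.6,  -1.2, -82.6])]
```

```bash
python3 -m pendant '-10 -20 10 0 0 -7 -1;-20 -40 30 0 0 -14 -1;-30 -60 40 0 0 -21 -1;-40 -80 55 0 0 -28 -1;-50 -90 70 0 0 -35 -1;-60 -100 80 0 0 -42 -1;-70 -110 90 0 0 -49 -1;-80 -122 98 0 0 -56 -1;-80 -122 98 0 0 -63 -1;-80 -122 98 0 0 -70 -1;-80 -122 98 0 0 -77 -1;-80 -122 98 0 -1 -83 -1' >/dev/null; python3 -m pendant '0 0 0 0 0 0 -1;0 0 0 0 0 0 -1;0 0 0 0 0 0 -1' >/dev/null; python3 - <<'E'
from h import *
ft(); c=np.load("c.npy")
for h in(.05,.094): print([np.round(x,1) for x in todelta(c-h*ax,tool(28,30))])
E
```

```text
t 21.63 s,y,h [ -2.   4. 107.] Ftool [-0.2  0.3  0.6] Mtool [-0.09 -0.2  -0.03] turn [ 0.2  0.6 89.2] open 85.8 j6 1.35
[array([ 0.9,  3.4, 46.9]), array([-0.4, -0.3,  0.8])]
[array([ 0.7,  3.7, 90.9]), array([-0.4, -0.3,  0.8])]
```

```bash
python3 -m pendant '1 3.5 20 -0.4 -0.3 1 -1;1 3.5 47 -0.4 -0.3 1 -1;1 3.5 47 -0.4 -0.3 1 -1;1 3.5 47 -0.4 -0.3 1 -1' >/dev/null; python3 - <<'E'
from h import *
ft(); c=np.load("c.npy")
print([np.round(x,1) for x in todelta(c-.094*ax,tool(28,30))])
E
```

```text
t 21.97 s,y,h [-4.   1.6 58.3] Ftool [-0.3  0.2  0.3] Mtool [-0.07 -0.21  0.04] turn [ 0.3 -0.2 90.3] open 85.4 j6 1.37
[array([ 1.9,  0. , 42.3]), array([-0.1,  0.3, -0.3])]
```

```bash
python3 -m pendant '1 0 15 0 0 0 -1;1.5 0 30 0 0 0 -1;1.5 0 42 0 0 0 -1;1.5 0 42 0 0 0 -1;1.5 0 42 0 0 0 -1' >/dev/null; python3 -c "from h import *;ft()"
python3 -m pendant '0 0 0 0 0 0 0.2;0 0 0 0 0 0 0.2;0 0 0 0 0 0 0.2;0 0 0 0 0 0 0.2;0 0 0 0 0 0 0.2;0 0 0 0 0 0 0.2' 50 >/dev/null; python3 -c "from h import *;ft()"; python3 -m pendant '0 0 3 0 0 0 0.2;0 0 6 0 0 0 0.2;0 0 6 0 0 0 0.2;0 0 6 0 0 0 0.2' >/dev/null;  python3 -c "from h import *;ft()"
```

```text
t 22.38 s,y,h [-2.9  1.1 16.5] Ftool [0.2 0.2 0.2] Mtool [-0.11 -0.21  0.02] turn [ 0.3 -0.2 90.3] open 85.5 j6 1.37
t 22.88 s,y,h [-2.1  0.5 17.2] Ftool [ 1.5  1.8 -1.2] Mtool [-0.21  0.13 -0.  ] turn [ 0.2 -0.1 90.3] open 58.8 j6 1.37
t 23.22 s,y,h [-2.   0.4 12.1] Ftool [ -4.4   1.9 -13.2] Mtool [-0.36 -0.89 -0.  ] turn [ 0.2 -0.1 90.3] open 59.1 j6 1.37
```

Pressed at 13 N. Now I'll turn in stages, reading moment mid-motion.

```bash
python3 -m pendant '0 0 2.5 0 0 0 0.2;0 0 2.5 0 0 5 0.2;0 0 2.5 0 0 10 0.2;0 0 2.5 0 0 15 0.2' >/dev/null;  python3 -c "from h import *;ft()"; python3 -m pendant '-1 0 2.5 0 0 5 0.2;-1 0 2.5 0 0 10 0.2;-1 0 2.5 0 0 15 0.2;-1 0 2.5 0 0 20 0.2' >/dev/null;  python3 -c "from h import *;ft()"
```

```text
t 23.55 s,y,h [-2.   0.2 11.7] Ftool [ -8.9   6.6 -26.9] Mtool [-1.   -1.54 -0.16] turn [  0.2  -0.2 105.4] open 59.1 j6 1.63
t 23.88 s,y,h [-2.1  0.1 11.7] Ftool [ -4.4  11.  -28. ] Mtool [-1.36 -0.76 -0.18] turn [  0.   -0.3 125.6] open 58.7 j6 1.99
```

```bash
python3 -m pendant '-1.5 0 2.2 0 0 5 0.2;-1.5 0 2.2 0 0 10 0.2;-1.5 0 2.2 0 0 15 0.2;-1.5 0 2.2 0 0 20 0.2' >/dev/null;  python3 -c "from h import *;ft()"; python3 -m pendant '-1.5 0 2.2 0 0 5 0.2;-1.5 0 2.2 0 0 10 0.2;-1.5 0 2.2 0 0 15 0.2' >/dev/null;  python3 -c "from h import *;ft()"
```

```text
t 24.22 s,y,h [-2.4 -0.  11.8] Ftool [  0.8  11.9 -24.6] Mtool [-1.39  0.14 -0.11] turn [ -0.2  -0.3 145.7] open 59.0 j6 2.34
t 24.47 s,y,h [-2.6 -0.1 11.7] Ftool [  5.6  12.6 -25.7] Mtool [-1.46  0.71 -0.17] turn [ -0.5  -0.2 160.9] open 58.6 j6 2.61
```

```bash
python3 -m pendant '0 1 1 0 0 0 0.2;0 1 1 0 0 0 0.2' >/dev/null;  python3 -c "from h import *;ft()"; python3 -m pendant '0 1 2 0 0 5 0.2;0 1 2 0 0 10 0.2;0 1 2 0 0 15 0.2' >/dev/null;  python3 -c "from h import *;ft()"; 
```

```text
t 24.63 s,y,h [-2.7 -0.3 12.1] Ftool [  0.8   5.7 -14. ] Mtool [-0.37 -0.04  0.03] turn [-5.000e-01 -1.000e-01  1.609e+02] open 58.7 j6 2.61
t 24.88 s,y,h [-2.9 -0.2 11.9] Ftool [  2.1   8.4 -20.4] Mtool [-0.89  0.19 -0.16] turn [-6.000e-01  1.000e-01  1.761e+02] open 58.7 j6 2.87
```

```bash
python3 -m pendant '0 0 0 0 0 0 -1;0 0 -2 0 0 0 -1;0 0 -2 0 0 0 -1;0 0 -2 0 0 0 -1;0 0 -2 0 0 0 -1;0 0 -2 0 0 0 -1' >/dev/null;  python3 -c "from h import *;ft()"; python3 -m pendant '0 0 -20 0 0 0 -1;0 0 -60 0 0 0 -1;0 0 -100 0 0 0 -1;0 0 -130 0 0 0 -1;0 0 -130 0 0 0 -1;0 0 -130 0 0 0 -1' >/dev/null;  python3 -c "from h import *
st()
print([np.round(x,1) for x in todelta([-.2,-.1,.33],tool(28,116))])"
```

```text
t 25.38 s,y,h [-3.2 -0.  13.4] Ftool [-0.5 -0.7 -0.2] Mtool [-0.26  0.09  0.05] turn [ -0.5   0.  176.1] open 85.6 j6 2.87
t 25.88 unit mm [-40.9 -74.7 344.7] F unit [-0.4   0.13 -0.4 ] M [0.02 0.23 0.09] open 85.3 zax [ 0.47  -0.008 -0.882] j [-0.54 -0.01  1.66  0.31  1.1   2.88]
[array([ 87.7, 121.1, -61.7]), array([-0.3, -0.4,  0. ])]
```

```bash
python3 -m pendant '40 60 -30 0 0 0 -1;87 121 -62 0 0 0 -1;87 121 -62 0 0 0 -1;87 121 -62 0 0 0 -1;87 121 -62 0 0 0 -1;87 121 -62 0 0 0 -1' >/dev/null;  python3 -c "from h import *
from plant import manip
st()
d=manip.get_image('scene');cv2.imwrite('pics/s5.png',d['image'][:,:,::-1])
d=manip.get_image('top');cv2.imwrite('pics/t5.png',d['image'][:,:,::-1])
f=lambda i:cv2.resize(np.clip((i[150:190,285:435,::-1]/255.)**.45*255,0,255).astype('uint8'),None,fx=5,fy=5,interpolation=cv2.INTER_CUBIC)
cv2.imwrite('pics/b5.png',np.vstack([f(C['top']['image']),f(d['image'])]))"
```

```text
t 26.38 unit mm [-201.  -100.   328.9] F unit [-0.52 -0.01  0.2 ] M [-0.04  0.21 -0.  ] open 85.4 zax [ 0.469 -0.008 -0.883] j [-0.84 -0.33  1.96  0.41  1.22  2.58]
```

View pics/b5.png

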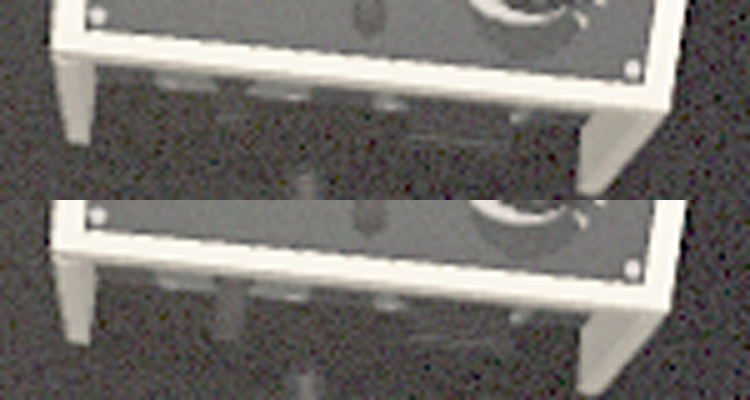

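View pics/s5.png

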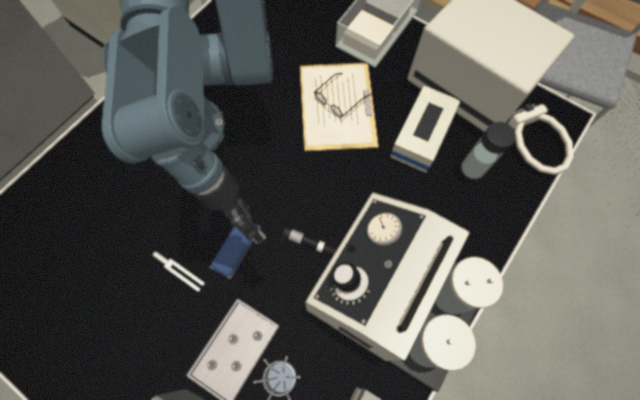

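The before/after crop shows the toggle (column 230) now reaching lower, to row 340 of the lower half, so it is down. The paddle edge (columns 410–510) has not moved. In the scene view every loose object is where it was, and the arm is clear.

```bash
python3 -c "from plant import manip;print(manip.hand_in())"
```

```text
the job is handed in; nothing more can be done
None
```

I switched the mains toggle on, then turned the vacuum regulator clockwise until it slipped at its stop. The job was handed in at about 26 s, with the arm clear of everything.

- **Which switch:** Sweeping left from the middle of the bay, the finger passed where the paddle's flank would be and first touched 44 mm out, so the left lever is the narrow toggle. The pictures agree.
- **Toggle:** A light touch from above met it at the raised (off) height, so I pressed it over. A second touch found it about 29 mm lower, firm against its stop. The final picture shows it down, and the paddle, which I never touched, looks unchanged.
- **Regulator:** The pointer started at about 0.6 rad. I gripped the knob, pressed it in and turned it clockwise in two passes, about 173° and then 86°. It needed about 104°.

**Checks that were less clean:**
- **Pointer not seen:** The pointer can't be seen directly at the end because the knob hides that part of the dial. The stop is inferred from the turning moment, 0.11–0.18 N m against 0.06 N m of valve friction, and from the amount turned.
- **Press force:** It strayed outside 12–20 N at times. It fell to about 9 N for part of the first pass, reached 31 N once while not turning, and was about 25–28 N for much of the second pass. The last stretch of each pass was at or just over 20 N.

The other objects look undisturbed in the final pictures.

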